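Set the curing lamp inside the drop-front bay

ROBOT

A 7-joint arm with a two-finger parallel gripper is mounted at the origin on the work surface. World frame = base frame: x ahead of the robot, y to its left, z up, the work surface at z = 0. Lengths are in m, angles in rad, forces in N, time in s.
With the tool pointing down it reaches from about 0.4 to 0.875 m from the base axis. Payload 4.4 kg.
Tool frame: the origin (TCP) lies midway between the tips of the shut fingers; the grasp point (between the pads) lies 19 mm behind it; z points along the fingers, y is the direction in which the jaws open and shut (so a half turn about z gives the same grasp; the last joint's range is limited). The gripper opens to 85 mm and grips with 20 to 120 N. Pads are 22 mm wide; open, the fingers measure 114 mm over their backs; the gripper's body (76 mm by 85 mm) begins 54 mm behind the grasp point. The pads swing forward as they close: fully open they stand 13 mm farther back than shut.
Start: joints at [1.251, 0.628, 0.038, 1.517, -0.027, 0.996, -0.02], TCP at [0.163, -0.629, 0.231] pointing down, gripper open.
Joint ranges: [-3.06, 3.06], [-0.37, 2.12], [-1.25, 1.32], [0.18, 2.47], [-1.1, 4.24], [0.23, 1.98], [-2.94, 2.94]. Speed limits (rad/s): [2.57, 2.57, 3.14, 3.14, 3.14, 3.14, 3.14].

INTERFACE

Orientations are given as a rotation vector (axis times angle).
In Python, from workcell import sense, grab_frame, get_calibration, finish_job, boxes_of, mark_of gives the robot as it stands. The module is installed in compiled form; this text tells all that it offers.
- The arm moves only by the tool send_rows, never from a script. Its argument "commands" is a list of rows, each a list of 7 numbers: the shift along the tool's x, y, z in mm, then the turn, a rotation vector about the tool's x, y, z in degrees, then the opening, from 0 (shut) to 1 (fully open). A call has exactly 8 rows; each row is the pose to reach, as a shift and turn from the pose commanded when the call began, along the tool's axes at that moment; what a row does not reach only later rows make up. A row lasts 1/8 s, in which the tool goes at most 62.5 mm and 10.7 degrees, less where a joint would pass 70% of its speed; a pose out of reach is approached as far as the arm can. A call with a gripper value outside its range is refused whole. The fingers move at their own pace and stop on an object; the grip force is fixed at half the most. Time passes only in rows, so rows that repeat a pose let the fingers close, or fill a call up. It gives the time, the measured TCP pose, the force and the opening at its end, in the units of the state.
- sense(): the state, without advancing time (a new reading comes with each control period).
- grab_frame(name): name is "scene" or "side" or "wrist"; returns (picture, depth): 480x640x3 uint8, red, green, blue; 480x640 float32, m along the optical axis (not along the pixel's ray), 0 where there is no reading.
- get_calibration(name): a dict with "intrinsics" (3x3 intrinsics, pixels), "rvec" (rotation vector, rad) and "tvec" (3), from world to camera coordinates, as OpenCV has them. Camera axes: x right, y down, z forward; pixel columns grow to the right and rows downward; lengths in m; the calibration is good to about 2 mm. A picture is of the moment at which its call begins: read the wrist's pose just before it. get_calibration takes no time and is no camera call; for the wrist camera it gives the pose at the moment of the call.
- finish_job(): hands the job in, once; it reports no verdict.
Trained networks look in the newest picture that a camera, given by its name, has taken for a name from the list of things; names that differ only in an ending like _2 or _b are one class to them, and where a whole thing is asked for, a point or a joint stands for the part that bears it (a point fixed in the world has none). Each returns a list of dicts, best first, with "p" (0 to 1); they miss things now and then, are a little off and sometimes report something else, mostly with a low value. They report only what shows in the picture. A call takes as long as a camera call. They do not tell look-alikes from the thing itself.
- boxes_of(name, camera): "xyz" ([x, y, z] in m, in world coordinates, good to about 4 mm: the middle of the surface that is visible of it).
- mark_of(name, camera): "xyz" ([x, y, z] in m, in world coordinates, good to about 4 mm: a listed point, or the origin of a listed thing).
The state is a dict: "clock": time; "joint_positions": joint angles; "dq": joint speeds; "joint_torque": joint torques, N m; "ee_pos": TCP position; "tool_rot": TCP orientation; "ft_force": force on the tool from outside, world axes, zero at the start; "wrist_torque": the same for the moment, N m; "width": finger opening in m.
Only numpy, scipy, OpenCV 4.12 (cv2) and the standard library are available. Lean on these libraries where they do the work, as an engineer would, in place of code of your own. Each camera call takes 0.05 s, during which the arm holds its last target. There are 200 camera calls.

TASK

Get the glued acrylic stand ready for curing: pull the bay's bottom-hinged front flap down to its stop, then swing the lamp on its stiff jointed arm in through the open front until its head hangs centred over the L-shaped stand, and push the flap back up until it is fully closed. Do not shift the stand, the stack of blanks beside it, or the two bottles and the tin standing about on the bench, and leave the lamp where you set it.

Things in the scene. Friction and masses are not known exactly. Their poses are not given: they have to be found in the camera images.
- bay: Curing bay: plywood box without a roof, 190 deep (x) x 300 wide (y) mm, walls 10 mm, on a 40 mm plinth: wall tops 180, inner floor 48 mm above the bench; its front closed by the flap. Fixed to the bench. Origin: middle of the open front edge, on the bench; its x axis points into the bay, away from the robot, y to the left, z up. The lamp head cannot pass through walls or flap.
- flap (a joint): Bottom-hinged wooden front flap, 300 wide x 120 high x 10 mm thick, 0 = closed (upright), grows as its top comes down towards the robot, stop at 1.1 rad. Stiff hinge: it stays where it is left; about 4 N at the bar moves it.
- flap_hinge (a point): Middle of the flap's hinge line, 60 mm above the bench in the plane of the bay's front, axes as the bay's; hinge line along the bay's y.
- flap_bar (a point): Middle of the flap's pull bar: a round steel bar 12 mm thick, 200 mm long along the bay's y, carried 30 mm (centre) beyond the flap's upper edge on two 8 mm posts 95 mm either side of this point; 150 mm from the hinge line along the flap and 6 mm in front of it. It turns with the flap: z points along the flap away from the hinge.
- lamp_face (a point): Centre of the underside of the lamp head: an upright grey drum, 80 mm across, 50 mm high (152 to 202 mm above the bench), hanging by a 22 mm stem below the upper link's end. Always at the same height.
- lamp_grip (a point): A point on the lamp's grip, straight above the head's centre: upright black rubber stub, 22 mm across, from 265 to 332 mm above the bench; this point is 310 mm above it. The head hangs on two level links (330 and 310 mm long, 230 to 270 mm above the bench) with stiff upright pivots, on a post some 0.86 m ahead and 0.36 m left; its elbow points left. 2 to 4 N at the grip swings it.
- stand: The glued stand: white acrylic L, base 80 x 80 x 6 mm with an upright sheet 6 mm thick along its +x edge, 72 mm high overall; loose, on the bay's floor in its left or right half. Origin: centre of the base's underside.
- blanks: Stack of brown-papered blanks, 80 x 70 x 36 mm, loose, in the other half of the bay. Origin: centre of the underside.
- glue: White plastic bottle, 50 mm across, 200 mm high, loose on the bench; origin under its centre. Bystander.
- tin: Bare steel tin, 60 mm across, 180 mm high, loose; origin under its centre. Bystander.
- amber: Brown glass bottle with a black cap, 56 mm across, 190 mm high, loose; origin under its centre. Bystander.
Mind the look-alikes: they are no part of the job. What is meant by the stand is not blue or pink, and is the smaller of those in its own colour.

How it is judged:
By the outcome, as a careful person would: the job done as asked, in the order asked, and still so for the second after the job is handed in, with the robot touching nothing.
It also fails if it takes over 70 s, if anything falls off the work surface, if the arm or the gripper's body presses on something with over 40 N, if the wrist force passes 120 N, or if a joint passes its speed limit or range.

## Working session

There is one attempt and no reset: what is moved stays moved. The work goes in short steps, Python scripts to look and compute and a tool call to move; the robot and the scene stay as the last step left them, time stands still between calls to the robot, and variables do not carry over. Pictures are saved under pics/ and viewed, about 8 in all and at most 12, crops included, and the job is handed in when it is done.

Besides the shell and the picture viewer there is one more tool, called after "Call:" as name([rows], argument=value, ...), one row to a line, values as JSON. send_rows: Moves the arm, as the interface text tells. Its arguments: {"type":"object","properties":{"commands":{"type":"array"}},"required":["commands"]}

```bash
mkdir -p pics; cat > h.py <<'E'
import numpy as np, cv2
from scipy.spatial.transform import Rotation as R
from workcell import *
def cal(n):
    c=get_calibration(n);return np.array(c["intrinsics"]),cv2.Rodrigues(np.array(c["rvec"],float))[0],np.array(c["tvec"],float).ravel()
def proj(p,n):
    K,r,t=cal(n);q=K@(r@np.array(p)+t);return (q[:2]/q[2]).round().astype(int)
def unproj(d,n):
    K,r,t=cal(n);v,u=np.mgrid[:480,:640]
    c=np.stack([(u-K[0,2])/K[0,0]*d,(v-K[1,2])/K[1,1]*d,d],-1)
    return (c-t)@r
def delta(p,rot=None):
    "world goal -> tool mm, deg"
    s=sense();T=R.from_rotvec(s["tool_rot"])
    o=T.inv().apply(np.array(p)-s["ee_pos"])*1000
    w=np.zeros(3) if rot is None else np.degrees((T.inv()*rot).as_rotvec())
    return o.round(1),w.round(1)
E
cat > a.py <<'E'
from h import *
s=sense();print({k:np.round(v,3) for k,v in s.items()}); print(R.from_rotvec(s["tool_rot"]).as_matrix().round(2))
for c in ("scene","side"):
    im,d=grab_frame(c);cv2.imwrite(f"pics/{c}0.png",im[...,::-1]);np.save(f"{c}0.npy",d)
    for n in ("bay","flap_hinge","flap_bar","lamp_face","lamp_grip","stand","blanks","glue","tin","amber"):
        for r in mark_of(n,c)[:4]: print(c,n,round(r["p"],2),np.round(r["xyz"],3),proj(r["xyz"],c))
E
python3 a.py
```

```text
{'clock': np.float64(0.0), 'joint_positions': array([ 1.251,  0.629,  0.038,  1.518, -0.027,  0.996, -0.02 ]), 'dq': array([-0.   ,  0.   , -0.   ,  0.   ,  0.001,  0.   ,  0.   ]), 'joint_torque': array([ 1.0000e-03, -5.6340e+01,  1.2260e+00, -1.9345e+01,  1.1000e-02,
        1.0000e-02, -0.0000e+00]), 'ee_pos': array([ 0.163, -0.629,  0.23 ]), 'tool_rot': array([-3.114, -0.397,  0.   ]), 'ft_force': array([-0.085, -0.322, -0.29 ]), 'wrist_torque': array([ 0.035,  0.016, -0.019]), 'width': np.float64(0.085)}
[[ 0.97  0.25 -0.  ]
 [ 0.25 -0.97  0.  ]
 [-0.   -0.   -1.  ]]
scene bay 0.88 [ 0.592 -0.05  -0.003] [284 333]
scene bay 0.42 [ 0.596 -0.055  0.063] [280 312]
scene flap_hinge 0.59 [ 0.592 -0.055  0.059] [279 312]
scene flap_bar 0.56 [ 0.544 -0.057  0.198] [266 245]
scene lamp_face 0.8 [0.444 0.37  0.148] [421 199]
scene lamp_grip 0.65 [0.441 0.37  0.146] [421 200]
scene lamp_grip 0.63 [0.441 0.373 0.305] [430 139]
scene stand 0.82 [ 0.676 -0.102  0.046] [271 353]
scene stand 0.62 [0.775 0.205 0.   ] [434 357]
scene stand 0.59 [0.365 0.009 0.005] [276 263]
scene stand 0.56 [0.603 0.238 0.004] [403 298]
scene glue 0.67 [ 0.43  -0.333  0.002] [138 319]
scene tin 0.75 [0.413 0.224 0.006] [361 253]
side bay 0.85 [ 0.59  -0.056  0.002] [335 277]
side flap_hinge 0.71 [ 0.589 -0.051  0.059] [334 262]
side flap_bar 0.68 [ 0.54  -0.058  0.195] [353 228]
side lamp_face 0.89 [0.438 0.372 0.152] [229 382]
side lamp_grip 0.59 [0.443 0.374 0.311] [216 324]
side stand 0.95 [0.361 0.01  0.001] [388 346]
side stand 0.76 [0.772 0.205 0.   ] [205 294]
side stand 0.68 [ 0.676 -0.102  0.047] [324 239]
side stand 0.68 [0.601 0.243 0.006] [237 342]
side blanks 0.94 [0.66  0.016 0.05 ] [294 264]
side tin 0.6 [ 0.438 -0.333 -0.001] [452 255]
side tin 0.58 [ 0.414  0.225 -0.   ] [300 390]
side amber 0.58 [ 0.639 -0.336 -0.003] [393 219]
```

View pics/scene0.png

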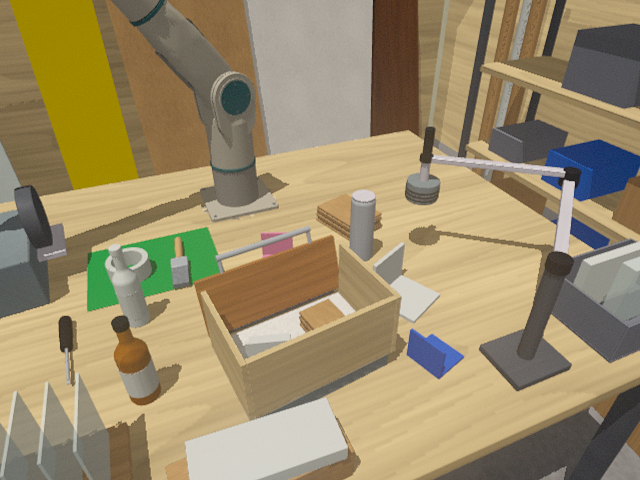

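View pics/side0.png

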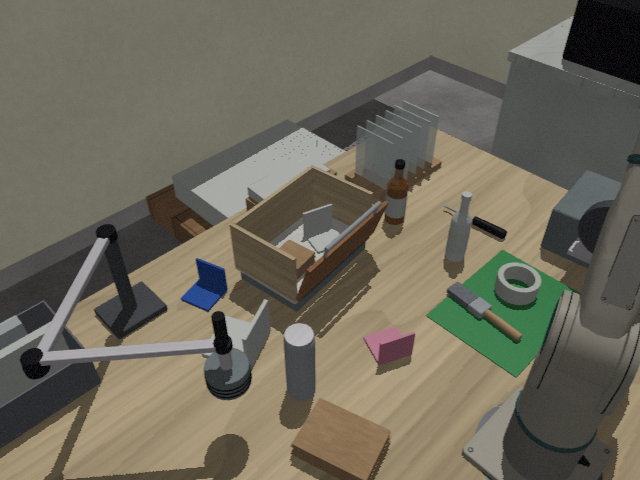

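The side view shows the bay with its flap ajar (bar ~353,228). There are four L-shapes:
- White, inside the bay (320,235).
- White and larger, on the bench (240,340).
- Blue (205,290).
- Pink (390,345).

The one in the bay fits, because it is white and smaller and stands on the bay floor. Next I fit the geometry and check a crop.

```bash
cat > b.py <<'E'
from h import *
P=[];C=[]
for c in ("scene","side"):
    d=np.load(f"{c}0.npy");im=cv2.imread(f"pics/{c}0.png")[...,::-1];X=unproj(d,c);m=(d>0)
    P.append(X[m]);C.append(im[m])
P0=P;P=np.vstack(P);C=np.vstack(C).astype(int)
near=(abs(P[:,0]-.68)<.2)&(abs(P[:,1]+.05)<.24)
w=P[near&(abs(P[:,2]-.18)<.005)]
w=w[(w[:,0]>.57)&(np.abs(w[:,1]+.05)<.2)]
print("walltop",len(w),cv2.minAreaRect(w[:,:2].astype(np.float32)*1000),cv2.boxPoints(cv2.minAreaRect(w[:,:2].astype(np.float32)*1000)).round())
b=P[near&(P[:,2]>.187)&(P[:,0]<.6)&(P[:,0]>.48)]
print("bar",len(b),b.mean(0),b.min(0),b.max(0));l=cv2.fitLine(b[:,:2].astype(np.float32),cv2.DIST_HUBER,0,.01,.01).ravel();print(l,np.degrees(np.arctan2(-l[0],l[1])))
# white inside the bay
sat=C.max(1)-C.min(1)
i=near&(sat<28)&(C.min(1)>120)&(P[:,2]>.05)&(P[:,2]<.13)&(P[:,0]>.6)&(abs(P[:,1]+.1)<.09)
q=P[i];u=q[q[:,2]>.075];print("upright",len(u),u.min(0),u.max(0));f=q[q[:,2]<.06];print("base",len(f),f.min(0),f.max(0))
for a in (u,f):
    if len(a)>10: print(cv2.minAreaRect(a[:,:2].astype(np.float32)*1000))
# lamp grip, tin
g=P[(P[:,2]>.28)&(P[:,2]<.325)&(np.hypot(P[:,0]-.441,P[:,1]-.372)<.04)];print("grip",len(g),g.mean(0),g.min(0),g.max(0))
L=P[(abs(P[:,0]-.6)<.09)&(abs(P[:,1]-.24)<.09)];print("bigL top",L[:,2].max())
for c,(x,y) in (("glue",(.434,-.333)),("tin",(.414,.225)),("amber",(.639,-.336))):
    o=P[(np.hypot(P[:,0]-x,P[:,1]-y)<.06)&(P[:,2]>.03)&(P[:,2]<.1)];print(c,o.min(0)[:2],o.max(0)[:2])
im=cv2.imread("pics/side0.png");cv2.imwrite("pics/crop.png",cv2.resize(im[170:380,170:410],None,fx=3,fy=2.8))
E
python3 b.py
```

```text
walltop 3103 ((684.45703125, -39.555755615234375), (193.6965789794922, 308.058349609375), 7.306235313415527) [[ 569.  101.]
 [ 608. -205.]
 [ 800. -180.]
 [ 761.  126.]]
bar 1059 [ 0.54147557 -0.05909518  0.20383212] [ 0.52040901 -0.15868453  0.18709704] [0.56206657 0.04438439 0.21270905]
[ 0.13568826 -0.99075156  0.543822   -0.06776375] -172.20157
upright 2818 [ 0.69570469 -0.18995933  0.07512015] [ 0.87999326 -0.01094585  0.12526127]
base 619 [ 0.60686409 -0.15361322  0.0500099 ] [ 0.74973714 -0.01517558  0.05977363]
((792.4365234375, -106.28296661376953), (137.2562255859375, 213.3953094482422), 74.02898406982422)
((676.0725708007812, -85.74933624267578), (151.41177368164062, 124.67710876464844), 7.166423797607422)
grip 434 [0.43862439 0.37146083 0.30294125] [0.42748778 0.35768291 0.28002646] [0.4537781  0.38298452 0.32497758]
bigL top 0.10938385466434661
glue [ 0.40628616 -0.3580273 ] [ 0.46244911 -0.30190048]
tin [0.38365294 0.19168626] [0.44960116 0.25520489]
amber [ 0.60579227 -0.36366625] [ 0.66869623 -0.300653  ]
```

View pics/crop.png

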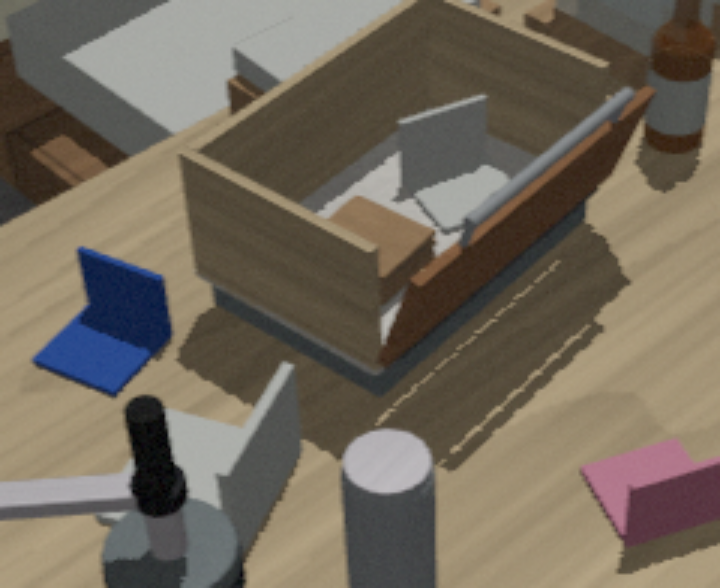

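The crop confirms it: the small white L stands in the bay, right half, with the blanks at left. The bay's yaw is about 7.5° and the flap is ajar by about 0.29 rad. I start moving.

Call:
send_rows([
  [0, 0, -60, 0, 0, 0, 1],
  [0, 0, -120, 0, 0, 0, 1],
  [20, -18, -170, 0, 0, -8, 1],
  [60, -54, -170, 0, 0, -16, 1],
  [100, -90, -170, 0, 0, -25, 1],
  [140, -126, -170, 0, 0, -34, 1],
  [180, -162, -170, 0, 0, -43, 1],
  [220, -198, -170, 0, 0, -52, 1],
])

```text
clock: 2.1
ee_pos: [0.3272, -0.3807, 0.4016]
tool_rot: [2.622, 1.73, 0.0]
ft_force: [0.5, 0.1, 0.5]
width: 0.0854
```

```bash
cat >> h.py <<'E'
B=np.array([.590,-.053,0]);YAW=np.radians(7.5)
ex=np.array([np.cos(YAW),np.sin(YAW),0]);ey=np.array([-np.sin(YAW),np.cos(YAW),0]);ez=np.array([0,0,1.])
def bay(x,y,z): return B+x*ex+y*ey+z*ez
def rot(t):
    z=-np.cos(t)*ez+np.sin(t)*ex;return R.from_matrix(np.stack([ey,np.cross(z,ey),z],1))
def bar(a,s=0): return bay(-.15*np.sin(a)-.006*np.cos(a),s,.06+.15*np.cos(a)-.006*np.sin(a))
def grip(a,s,t,back=0): return bar(a,s)+rot(t).as_matrix()[:,2]*(.019-back)
E
python3 -c "
from h import *
s=sense();print(s['ee_pos'].round(3),s['joint_positions'].round(2))
print(delta(grip(.29,-.04,.5,.12),rot(.5)))"
```

```text
[ 0.327 -0.381  0.402] [ 0.98  0.26 -0.24  1.65  0.06  1.24  0.33]
(array([320.8,  49.5, 110.8]), array([-27.9,   7.7, -30. ]))
```

Call:
send_rows([
  [50, 8, 0, -4, 1, -4, 1],
  [100, 16, 10, -7, 2, -8, 1],
  [150, 24, 30, -11, 3, -12, 1],
  [200, 32, 50, -15, 4, -16, 1],
  [250, 40, 75, -19, 5, -20, 1],
  [290, 46, 95, -23, 6.5, -25, 1],
  [321, 49.5, 111, -27.9, 7.7, -30, 1],
  [321, 49.5, 111, -27.9, 7.7, -30, 1],
])

```text
clock: 3.1
ee_pos: [0.4979, -0.1058, 0.2887]
tool_rot: [1.83, 2.078, 0.529]
ft_force: [-0.6, 0.4, -0.0]
width: 0.0855
```

```bash
cat > c.py <<'E'
from h import *
import sys
s=sense();print(s['ee_pos'].round(3),s['joint_positions'].round(2))
for c in ("wrist","scene","side"):
    im,d=grab_frame(c);cv2.imwrite(f"pics/{c}{sys.argv[1]}.png",im[...,::-1]);np.save(f"{c}{sys.argv[1]}.npy",d)
    for n in sys.argv[2:]:
        for r in mark_of(n,c)[:3]: print(c,n,round(r["p"],2),np.round(r["xyz"],3),proj(r["xyz"],c), "bay",((r["xyz"]-B)@np.stack([ex,ey,ez],1)).round(3))
print("exp bar",bar(.29).round(3),delta(grip(.29,-.04,.5),rot(.5)))
E
python3 c.py 1 flap_bar flap_hinge stand
```

```text
[ 0.498 -0.106  0.289] [ 0.78  0.22 -0.6   2.23 -0.17  0.27  0.51]
wrist flap_bar 0.77 [ 0.541 -0.062  0.201] [314 181] bay [-0.05  -0.002  0.201]
wrist flap_hinge 0.66 [ 0.587 -0.053  0.061] [291 159] bay [-0.003  0.001  0.061]
wrist stand 0.92 [0.362 0.012 0.003] [44 60] bay [-0.218  0.094  0.003]
wrist stand 0.77 [ 0.678 -0.102  0.048] [346 202] bay [ 0.081 -0.06   0.048]
scene flap_bar 0.68 [ 0.544 -0.056  0.203] [267 243] bay [-0.046  0.003  0.203]
scene flap_hinge 0.83 [ 0.59  -0.057  0.059] [278 312] bay [-0.001 -0.004  0.059]
scene stand 0.98 [ 0.772  0.204 -0.003] [433 357] bay [ 0.214  0.231 -0.003]
scene stand 0.93 [ 0.673 -0.105  0.048] [268 352] bay [ 0.076 -0.062  0.048]
scene stand 0.75 [0.362 0.01  0.001] [276 263] bay [-0.218  0.092  0.001]
side flap_bar 0.83 [ 0.542 -0.058  0.2  ] [352 225] bay [-0.048  0.002  0.2  ]
side flap_hinge 0.92 [ 0.588 -0.053  0.059] [335 262] bay [-0.002 -0.     0.059]
side stand 0.87 [ 0.673 -0.105  0.047] [326 239] bay [ 0.075 -0.063  0.047]
side stand 0.72 [0.366 0.01  0.   ] [386 345] bay [-0.214  0.092  0.   ]
side stand 0.64 [0.6   0.241 0.002] [238 342] bay [0.048 0.29  0.002]
exp bar [ 0.542 -0.059  0.202] (array([  2.7,  -0.2, 119.6]), array([-0. ,  0.1, -0.3]))
```

```bash
python3 -c "
from h import *
print(delta(grip(.29,-.03,.2,.083),rot(.2)),delta(grip(.29,-.03,.2,.003),rot(.2)))"
```

```text
(array([12.6, 18.6, 39.4]), array([17.2,  0.1, -0.3])) (array([ 12.7,  -5. , 115.9]), array([17.2,  0.1, -0.3]))
```

Call:
send_rows([
  [6, 10, 20, 9, 0, 0, 1],
  [12.6, 18.6, 39, 17.2, 0, 0, 1],
  [12.6, 7, 78, 17.2, 0, 0, 1],
  [12.6, -5, 116, 17.2, 0, 0, 1],
  [12.6, -5, 116, 17.2, 0, 0, 1],
  [12.6, -5, 116, 17.2, 0, 0, 0],
  [12.6, -5, 116, 17.2, 0, 0, 0],
  [12.6, -5, 116, 17.2, 0, 0, 0],
])

```text
clock: 4.7
ee_pos: [0.5493, -0.0891, 0.1876]
tool_rot: [1.985, 2.249, 0.227]
ft_force: [-0.5, 0.2, 0.6]
width: 0.0322
```

```bash
cat > d.py <<'E'
from h import *
s=sense();print(s['ee_pos'].round(3),s['joint_positions'].round(2),s['ft_force'].round(1),s['width'])
for a in (.29,.45,.6,.75,.9,1.0,1.1): print(a,delta(grip(a,-.03,.2,.003),rot(.2)))
E
python3 d.py
```

```text
[ 0.549 -0.089  0.188] [ 0.31  0.48 -0.23  2.01  0.13  0.47  0.13] [-0.5  0.2  0.6] 0.03222856733342177
0.29 (array([ 0.5, -0.7,  1.1]), array([ 0.1,  0.1, -0.3]))
0.45 (array([  0.3, -24.2,   6.1]), array([ 0.1,  0.1, -0.3]))
0.6 (array([  0.2, -45.2,  14.1]), array([ 0.1,  0.1, -0.3]))
0.75 (array([  0.1, -64.8,  25.1]), array([ 0.1,  0.1, -0.3]))
0.9 (array([  0. , -82.5,  39. ]), array([ 0.1,  0.1, -0.3]))
1.0 (array([ -0. , -93.1,  49.6]), array([ 0.1,  0.1, -0.3]))
1.1 (array([-1.000e-01, -1.025e+02,  6.130e+01]), array([ 0.1,  0.1, -0.3]))
```

Call:
send_rows([
  [0, 0, 0, 0, 0, 0, 0],
  [0, 0, 0, 0, 0, 0, 0],
  [0, 0, 0, 0, 0, 0, 0],
  [0, 0, 0, 0, 0, 0, 0],
  [0, -12, 2, 0, 0, 0, 0],
  [0, -24, 6, 0, 0, 0, 0],
  [0, -35, 10, 0, 0, 0, 0],
  [0, -45, 14, 0, 0, 0, 0],
])

```text
clock: 5.7
ee_pos: [0.5098, -0.094, 0.1655]
tool_rot: [1.982, 2.248, 0.23]
ft_force: [5.9, 0.8, -4.2]
width: 0.0101
```

```bash
python3 d.py
```

```text
[ 0.51  -0.094  0.165] [ 0.33  0.47 -0.22  2.13  0.14  0.36  0.14] [ 5.9  0.8 -4.2] 0.010108714955894212
0.29 (array([  0.4,  42.8, -12.4]), array([ 0.3,  0.1, -0.3]))
0.45 (array([ 0.3, 19.3, -7.5]), array([ 0.3,  0.1, -0.3]))
0.6 (array([ 0.2, -1.8,  0.4]), array([ 0.3,  0.1, -0.3]))
0.75 (array([  0.1, -21.4,  11.4]), array([ 0.3,  0.1, -0.3]))
0.9 (array([  0. , -39.2,  25.2]), array([ 0.3,  0.1, -0.3]))
1.0 (array([  0. , -49.8,  35.8]), array([ 0.3,  0.1, -0.3]))
1.1 (array([ -0. , -59.3,  47.4]), array([ 0.3,  0.1, -0.3]))
```

```bash
python3 -c "
from h import *
for a,t in ((.68,.17),(.76,.13),(.84,.1),(.92,.06),(1.0,.03),(1.1,0),(1.12,0)): print(a,t,delta(grip(a,-.03,t,.003),rot(t)))"
```

```text
0.68 0.17 (array([  0.1, -12.9,   5.9]), array([ 2. ,  0.1, -0.3]))
0.76 0.13 (array([  0.1, -23.8,  12.2]), array([ 4.3,  0.1, -0.3]))
0.84 0.1 (array([  0.1, -33.9,  19.3]), array([ 6. ,  0.1, -0.3]))
0.92 0.06 (array([  0. , -43.6,  27. ]), array([ 8.3,  0.1, -0.3]))
1.0 0.03 (array([ -0. , -52.5,  35.5]), array([10. ,  0.1, -0.3]))
1.1 0 (array([ -0. , -62.5,  47.1]), array([11.8,  0.1, -0.3]))
1.12 0 (array([ -0. , -64.2,  49.5]), array([11.8,  0.1, -0.3]))
```

Call:
send_rows([
  [0, -11, 6, 2, 0, 0, 0],
  [0, -22, 12, 4.3, 0, 0, 0],
  [0, -32, 19, 6, 0, 0, 0],
  [0, -42, 27, 8, 0, 0, 0],
  [0, -51, 35.5, 10, 0, 0, 0],
  [0, -57, 41, 11, 0, 0, 0],
  [0, -61.5, 47, 11.8, 0, 0, 0],
  [0, -64, 50, 11.8, 0, 0, 0],
])

```text
clock: 6.7
ee_pos: [0.4577, -0.1008, 0.1025]
tool_rot: [-2.076, -2.355, 0.005]
ft_force: [0.2, -0.9, 38.6]
width: 0.0098
```

```bash
python3 d.py | head -1; python3 c.py 2 flap_bar stand
```

```text
[ 0.458 -0.101  0.103] [ 0.25  0.59 -0.14  2.12  0.19  0.44  0.09] [ 0.2 -0.9 38.6] 0.00977321987846024
[ 0.458 -0.101  0.103] [ 0.25  0.59 -0.14  2.12  0.19  0.44  0.09]
wrist flap_bar 0.78 [ 0.455 -0.074  0.124] [319 261] bay [-0.136 -0.003  0.124]
wrist flap_bar 0.56 [ 0.59  -0.05  -0.002] [504 190] bay [ 0.001  0.003 -0.002]
wrist stand 0.93 [0.363 0.011 0.005] [193  54] bay [-0.216  0.093  0.005]
scene flap_bar 0.78 [ 0.459 -0.069  0.12 ] [252 254] bay [-0.132  0.001  0.12 ]
scene flap_bar 0.7 [ 0.592 -0.053  0.059] [280 312] bay [ 0.002 -0.     0.059]
scene stand 0.92 [0.364 0.009 0.002] [276 264] bay [-0.216  0.091  0.002]
scene stand 0.76 [ 0.674 -0.105  0.049] [268 352] bay [ 0.077 -0.063  0.049]
scene stand 0.7 [ 0.772  0.202 -0.004] [432 358] bay [ 0.213  0.229 -0.004]
side flap_bar 0.7 [ 0.455 -0.073  0.122] [384 267] bay [-0.136 -0.002  0.122]
side stand 0.95 [0.772 0.202 0.002] [206 293] bay [0.214 0.23  0.002]
side stand 0.67 [ 0.364  0.008 -0.002] [387 346] bay [-0.216  0.09  -0.002]
side stand 0.61 [ 0.672 -0.101  0.044] [325 240] bay [ 0.075 -0.058  0.044]
exp bar [ 0.542 -0.059  0.202] (array([ -9.5,  97.7, -82.7]), array([-28.8,   0.1,  -0.3]))
```

Flap is at its stop: bar at bay (-0.136, z 0.122), 38 N at the stop. Next I release and work out the lamp swing.

Call:
send_rows([
  [0, 0, -3, 0, 0, 0, 0.3],
  [0, 0, -3, 0, 0, 0, 0.3],
  [0, 0, -3, 0, 0, 0, 0.3],
  [0, 0, -3, 0, 0, 0, 0.3],
  [0, 0, -50, 0, 0, 0, 0.3],
  [0, 0, -110, 0, 0, 0, 0.6],
  [0, 0, -170, 0, 0, 0, 1],
  [0, 0, -230, 0, 0, 0, 1],
])

```text
clock: 8.15
ee_pos: [0.4563, -0.1002, 0.3337]
tool_rot: [-2.074, -2.352, 0.008]
ft_force: [1.6, -0.4, -0.2]
width: 0.0785
```

```bash
cat > e.py <<'E'
from h import *
P=[]
for c in ("scene","side"):
    d=np.load(f"{c}2.npy");P.append(unproj(d,c)[d>0])
P=np.vstack(P)
l=P[(P[:,2]>.225)&(P[:,2]<.285)&(P[:,0]>.40)&(P[:,1]>.3)&(P[:,0]<.95)&(P[:,1]<.75)]
H=np.array([.441,.372])
from scipy.optimize import least_squares
def el(Pp,H):
    v=Pp-H;D=np.linalg.norm(v);u=v/D;a=(D*D+.31**2-.33**2)/2/D;h=np.sqrt(.31**2-a*a);return H+a*u+h*np.array([-u[1],u[0]])
def seg(p,a,b):
    t=np.clip(((p-a)@(b-a))/((b-a)@(b-a)),0,1);return np.linalg.norm(p-a-t[:,None]*(b-a),axis=1)
f=lambda q:np.minimum(seg(l[:,:2],H,el(q,H)),seg(l[:,:2],el(q,H),q))
r=least_squares(f,[.86,.36],loss="soft_l1",f_scale=.01);Pp=r.x;print("post",Pp,len(l),np.median(f(Pp)))
y0=None
for h in (H,[.5,.30],[.52,.2],[.5,.1],[.49,.0],[.5,-.1],[.55,-.118],[.6,-.115],[.675,-.103]):
    h=np.array(h);e=el(Pp,h);y=np.degrees(np.arctan2(*(h-e)[::-1]));y0=y if y0 is None else y0
    b=((np.append(h,0)-B)@np.stack([ex,ey],1)).round(3)
    print(h,"elbow",e.round(3),"turn",round((y-y0+180)%360-180,1),"bay",b,"tin",np.hypot(*(h-[.414,.225])).round(3),"glue",np.hypot(*(h-[.434,-.333])).round(3))
print(bay(.1,.15,0),bay(0,.15,0))
print(sense()['ee_pos'],delta([.441,.372,.40]))
E
python3 e.py
```

```text
post [0.84467118 0.36033375] 8710 0.008367003667871582
[0.441 0.372] elbow [0.634 0.614] turn 0.0 bay [-0.092  0.441] tin 0.149 glue 0.705
[0.5 0.3] elbow [0.608 0.591] turn 18.1 bay [-0.043  0.362] tin 0.114 glue 0.636
[0.52 0.2 ] elbow [0.55  0.509] turn 33.0 bay [-0.036  0.26 ] tin 0.109 glue 0.54
[0.5 0.1] elbow [0.518 0.409] turn 35.1 bay [-0.069  0.163] tin 0.152 glue 0.438
[0.49 0.  ] elbow [0.519 0.309] turn 33.2 bay [-0.092  0.066] tin 0.237 glue 0.338
[ 0.5 -0.1] elbow [0.553 0.205] turn 28.6 bay [-0.095 -0.035] tin 0.336 glue 0.242
[ 0.55  -0.118] elbow [0.561 0.192] turn 36.5 bay [-0.048 -0.059] tin 0.369 glue 0.244
[ 0.6   -0.115] elbow [0.561 0.192] turn 45.9 bay [ 0.002 -0.063] tin 0.388 glue 0.274
[ 0.675 -0.103] elbow [0.564 0.187] turn 59.5 bay [ 0.078 -0.061] tin 0.419 glue 0.333
[0.66956556 0.10876935 0.        ] [0.57042107 0.09571673 0.        ]
[ 0.45626942 -0.10015804  0.33367766] (array([470.4,  43.6, -66.1]), array([0., 0., 0.]))
```

Call:
send_rows([
  [50, 5, -40, 0, 0, 0, 1],
  [109, 10, -66, 0, 0, 0, 1],
  [168, 16, -66, 0, 0, 0, 1],
  [228, 22, -66, 0, 0, 0, 1],
  [288, 28, -66, 0, 0, 0, 1],
  [348, 33, -66, 0, 0, 0, 1],
  [408, 38, -66, 0, 0, 0, 1],
  [468, 43.5, -66, 0, 0, 0, 1],
])

```text
clock: 9.15
ee_pos: [0.4416, 0.3709, 0.3975]
tool_rot: [-2.075, -2.352, 0.009]
ft_force: [0.1, -0.7, 0.4]
width: 0.0853
```

```bash
cat > f.py <<'E'
from h import *
s=sense();print(s['ee_pos'].round(3),s['joint_positions'].round(2),s['ft_force'].round(1),s['width'])
print(R.from_rotvec(s["tool_rot"]).as_matrix().round(3))
for c in ("wrist","side","scene"):
    grab_frame(c)
    for n in ("lamp_grip","lamp_face"):
        for r in mark_of(n,c)[:2]: print(c,n,round(r["p"],2),np.round(r["xyz"],3))
print(delta([.441,.372,.293],rot(0)))
E
python3 f.py
```

```text
[0.442 0.371 0.398] [-0.45  0.42 -0.46  1.46  0.18  1.32 -0.8 ] [ 0.1 -0.7  0.4] 0.08533269717294957
[[-0.125  0.992 -0.007]
 [ 0.992  0.125 -0.001]
 [-0.    -0.007 -1.   ]]
wrist lamp_grip 0.74 [0.438 0.373 0.308]
side lamp_grip 0.56 [0.439 0.372 0.308]
side lamp_grip 0.5 [0.416 0.224 0.002]
side lamp_face 0.68 [0.439 0.374 0.152]
scene lamp_grip 0.8 [0.439 0.372 0.306]
scene lamp_grip 0.48 [0.414 0.228 0.006]
scene lamp_face 0.65 [0.443 0.371 0.146]
(array([  4.3,  -0.4, 105.1]), array([-0.4, -0. , -0.4]))
```

Call:
send_rows([
  [1.5, -2, 35, -0.4, 0, 0, 1],
  [1.5, -2, 75, -0.4, 0, 0, 1],
  [1.5, -2, 105, -0.4, 0, 0, 1],
  [1.5, -2, 105, -0.4, 0, 0, 0],
  [1.5, -2, 105, -0.4, 0, 0, 0],
  [1.5, -2, 105, -0.4, 0, 0, 0],
  [1.5, -2, 105, -0.4, 0, 0, 0],
  [1.5, -2, 105, -0.4, 0, 0, 0],
])

```text
clock: 10.6
ee_pos: [0.4395, 0.3712, 0.2945]
tool_rot: [-2.078, -2.356, -0.005]
ft_force: [-0.5, -1.5, 5.8]
width: 0.021
```

```bash
cat > g.py <<'E'
from h import *
s=sense();print(s['ee_pos'].round(3),s['joint_positions'].round(2),s['ft_force'].round(1),s['width'])
T=R.from_rotvec(s["tool_rot"]).as_matrix();print(T.round(3))
D=lambda x,y:(T.T@(np.array([x,y,.293])-s['ee_pos'])*1000).round(0)
for p in ((.47,.34),(.5,.3),(.515,.25),(.52,.2),(.51,.15),(.5,.1),(.493,.05),(.49,0),(.493,-.05),(.503,-.095),(.55,-.118),(.6,-.115),(.64,-.109),(.674,-.1035)): print(p,D(*p))
E
python3 g.py
```

```text
[0.44  0.371 0.294] [-0.46  0.48 -0.45  1.64  0.23  1.07 -0.85] [-0.5 -1.5  5.8] 0.020992982076502378
[[-0.125  0.992  0.002]
 [ 0.992  0.125  0.002]
 [ 0.002  0.002 -1.   ]]
(0.47, 0.34) [-35.  26.   1.]
(0.5, 0.3) [-78.  51.   1.]
(0.515, 0.25) [-130.   60.    1.]
(0.52, 0.2) [-180.   58.    1.]
(0.51, 0.15) [-228.   42.    1.]
(0.5, 0.1) [-277.   26.    1.]
(0.493, 0.05) [-325.   13.    1.]
(0.49, 0) [-375.    4.    1.]
(0.493, -0.05) [-425.    0.    1.]
(0.503, -0.095) [-470.    5.    1.]
(0.55, -0.118) [-499.   48.    1.]
(0.6, -0.115) [-502.   98.    1.]
(0.64, -0.109) [-502.  139.    1.]
(0.674, -0.1035) [-500.  173.    1.]
```

Call:
send_rows([
  [-16, 12, 0, 0, 0, -4, 0],
  [-35, 26, 0, 0, 0, -8, 0],
  [-56, 39, 0, 0, 0, -13, 0],
  [-78, 51, 0, 0, 0, -18, 0],
  [-104, 56, 0, 0, 0, -22, 0],
  [-130, 60, 0, 0, 0, -26, 0],
  [-155, 60, 0, 0, 0, -30, 0],
  [-180, 58, 0, 0, 0, -33, 0],
])

```text
clock: 11.6
ee_pos: [0.5207, 0.2006, 0.2944]
tool_rot: [1.319, 2.849, 0.009]
ft_force: [2.3, 3.1, 5.3]
width: 0.0206
```

```bash
python3 g.py; python3 f.py | grep lamp
```

```text
[0.521 0.201 0.294] [-0.03  0.48 -0.59  1.69  0.29  1.06 -0.  ] [2.3 3.1 5.3] 0.020583204186570926
[[-0.647  0.762  0.004]
 [ 0.762  0.647  0.005]
 [ 0.001  0.006 -1.   ]]
(0.47, 0.34) [139.  52.   2.]
(0.5, 0.3) [89. 49.  2.]
(0.515, 0.25) [41. 28.  2.]
(0.52, 0.2) [ 0. -1.  1.]
(0.51, 0.15) [-32. -41.   1.]
(0.5, 0.1) [-63. -81.   1.]
(0.493, 0.05) [ -97. -119.    1.]
(0.49, 0) [-133. -153.    0.]
(0.493, -0.05) [-173. -183.    0.]
(0.503, -0.095) [-214. -205.    0.]
(0.55, -0.118) [-262. -184.    0.]
(0.6, -0.115) [-292. -144.    0.]
(0.64, -0.109) [-313. -109.    1.]
(0.674, -0.1035) [-331.  -80.    1.]
wrist lamp_grip 0.69 [0.519 0.201 0.308]
side lamp_grip 0.64 [ 0.634 -0.337 -0.002]
side lamp_grip 0.62 [0.523 0.198 0.31 ]
side lamp_face 0.6 [0.52 0.2  0.15]
side lamp_face 0.18 [ 0.635 -0.338 -0.002]
scene lamp_grip 0.74 [0.522 0.198 0.31 ]
scene lamp_face 0.71 [0.525 0.197 0.148]
scene lamp_face 0.34 [ 0.457 -0.069  0.122]
```

Call:
send_rows([
  [-16, -21, 0, 0, 0, -1, 0],
  [-32, -41, 0, 0, 0, -2, 0],
  [-48, -61, 0, 0, 0, -2, 0],
  [-63, -81, 0, 0, 0, -2, 0],
  [-80, -100, 0, 0, 0, -2, 0],
  [-97, -119, 0, 0, 0, -1, 0],
  [-115, -136, 0, 0, 0, -1, 0],
  [-133, -153, 0, 0, 0, 0, 0],
])

```text
clock: 13.05
ee_pos: [0.4902, 0.0004, 0.2944]
tool_rot: [1.32, 2.847, 0.009]
ft_force: [2.9, 3.5, 5.6]
width: 0.0206
```

```bash
python3 g.py
```

```text
[0.49  0.    0.294] [ 0.37  0.37 -0.58  1.86  0.24  0.98  0.39] [2.9 3.5 5.6] 0.02059819381649578
[[-0.646  0.763  0.006]
 [ 0.763  0.646  0.003]
 [-0.001  0.007 -1.   ]]
(0.47, 0.34) [272. 204.   2.]
(0.5, 0.3) [222. 201.   2.]
(0.515, 0.25) [175. 180.   2.]
(0.52, 0.2) [133. 152.   2.]
(0.51, 0.15) [101. 112.   2.]
(0.5, 0.1) [70. 72.  2.]
(0.493, 0.05) [36. 34.  2.]
(0.49, 0) [-0. -0.  1.]
(0.493, -0.05) [-40. -30.   1.]
(0.503, -0.095) [-81. -52.   1.]
(0.55, -0.118) [-129.  -31.    1.]
(0.6, -0.115) [-159.    9.    2.]
(0.64, -0.109) [-180.   44.    2.]
(0.674, -0.1035) [-198.   73.    2.]
```

Call:
send_rows([
  [-20, -15, 0, 0, 0, 1, 0],
  [-40, -30, 0, 0, 0, 2, 0],
  [-61, -42, 0, 0, 0, 3, 0],
  [-81, -52, 0, 0, 0, 4, 0],
  [-105, -45, 0, 0, 0, 1, 0],
  [-129, -31, 0, 0, 0, -3.5, 0],
  [-144, -11, 0, 0, 0, -8, 0],
  [-159, 9, 0, 0, 0, -13, 0],
])

```text
clock: 14.05
ee_pos: [0.5995, -0.119, 0.2944]
tool_rot: [0.993, 2.976, -0.001]
ft_force: [0.3, -2.2, 7.2]
width: 0.0204
```

```bash
python3 g.py; sed -i 's/("lamp_grip","lamp_face")/("lamp_grip","lamp_face","stand","blanks")/' f.py; python3 f.py | grep -E "lamp|stand|blanks"
```

```text
[ 0.6   -0.119  0.294] [ 0.5   0.56 -0.58  1.54  0.33  1.13  0.78] [ 0.3 -2.2  7.2] 0.020399744223287962
[[-0.8    0.6    0.004]
 [ 0.6    0.8   -0.002]
 [-0.004  0.001 -1.   ]]
(0.47, 0.34) [379. 289.  -0.]
(0.5, 0.3) [331. 275.   0.]
(0.515, 0.25) [289. 244.   0.]
(0.52, 0.2) [255. 207.   0.]
(0.51, 0.15) [233. 161.   0.]
(0.5, 0.1) [211. 115.   1.]
(0.493, 0.05) [187.  71.   1.]
(0.49, 0) [159.  29.   1.]
(0.493, -0.05) [127.  -9.   1.]
(0.503, -0.095) [ 92. -39.   1.]
(0.55, -0.118) [ 40. -29.   1.]
(0.6, -0.115) [2. 3. 1.]
(0.64, -0.109) [-26.  32.   1.]
(0.674, -0.1035) [-50.  57.   2.]
wrist lamp_grip 0.67 [ 0.595 -0.119  0.308]
wrist stand 0.67 [ 0.676 -0.103  0.049]
wrist blanks 0.91 [0.663 0.017 0.049]
side lamp_grip 0.86 [ 0.603 -0.114  0.31 ]
side lamp_face 0.87 [ 0.6   -0.113  0.149]
side lamp_face 0.21 [ 0.602 -0.117  0.31 ]
side stand 0.94 [0.773 0.204 0.003]
side stand 0.92 [0.603 0.242 0.001]
side blanks 0.96 [0.665 0.018 0.048]
scene lamp_grip 0.77 [ 0.598 -0.117  0.309]
scene lamp_grip 0.67 [ 0.592 -0.05   0.001]
scene lamp_face 0.88 [ 0.602 -0.117  0.149]
scene stand 0.96 [ 0.771  0.205 -0.003]
scene stand 0.93 [ 0.673 -0.108  0.047]
scene blanks 0.83 [0.666 0.014 0.047]
scene blanks 0.18 [ 0.603 -0.119  0.147]
```

Call:
send_rows([
  [-10, 11, 0, 0, 0, -3, 0],
  [-20, 24, 0, 0, 0, -6, 0],
  [-30, 36, 0, 0, 0, -8.5, 0],
  [-40, 47, 0, 0, 0, -11, 0],
  [-50.5, 57.5, 0, 0, 0, -13.5, 0],
  [-50.5, 57.5, 0, 0, 0, -13.5, 0],
  [-50.5, 57.5, 0, 0, 0, -13.5, 0],
  [-50.5, 57.5, 0, 0, 0, -13.5, 0],
])

```text
clock: 15.8
ee_pos: [0.6741, -0.1003, 0.2945]
tool_rot: [0.634, 3.073, 0.003]
ft_force: [1.1, 0.4, 4.8]
width: 0.0208
```

```bash
python3 g.py|head -1; python3 f.py | grep -E "lamp|stand|blanks";python3 c.py 3 lamp_face stand| grep -E "0.6|0.7"
```

```text
[ 0.674 -0.1    0.294] [ 0.43  0.68 -0.62  1.33  0.4   1.25  0.96] [1.1 0.4 4.8] 0.02079716799871564
wrist lamp_grip 0.95 [ 0.671 -0.1    0.308]
wrist stand 0.58 [ 0.601  0.24  -0.001]
wrist blanks 0.98 [0.662 0.018 0.048]
side lamp_grip 0.74 [ 0.674 -0.099  0.307]
side lamp_face 0.91 [ 0.674 -0.1    0.152]
side stand 0.94 [0.772 0.203 0.002]
side stand 0.85 [ 0.677 -0.101  0.045]
side blanks 0.69 [0.659 0.017 0.05 ]
scene lamp_grip 0.65 [ 0.674 -0.099  0.309]
scene lamp_face 0.96 [ 0.677 -0.103  0.149]
scene stand 0.89 [0.602 0.24  0.   ]
scene stand 0.86 [ 0.674 -0.104  0.046]
scene blanks 0.7 [0.664 0.016 0.048]
[ 0.674 -0.1    0.294] [ 0.43  0.68 -0.62  1.33  0.4   1.25  0.96]
wrist stand 0.82 [ 0.602  0.242 -0.   ] [569  13] bay [ 0.051  0.29  -0.   ]
scene lamp_face 0.64 [ 0.675 -0.1    0.146] [267 314] bay [ 0.078 -0.058  0.146]
scene stand 0.73 [ 0.773  0.208 -0.001] [435 356] bay [ 0.215  0.235 -0.001]
scene stand 0.72 [0.605 0.238 0.001] [404 299] bay [0.052 0.287 0.001]
scene stand 0.71 [0.364 0.011 0.003] [277 263] bay [-0.216  0.093  0.003]
side lamp_face 0.7 [ 0.677 -0.098  0.151] [322 207] bay [ 0.081 -0.056  0.151]
side stand 0.93 [0.772 0.204 0.004] [205 292] bay [0.214 0.231 0.004]
side stand 0.79 [0.602 0.239 0.003] [238 341] bay [0.05  0.288 0.003]
side stand 0.61 [ 0.674 -0.101  0.047] [324 239] bay [ 0.077 -0.058  0.047]
```

Call:
send_rows([
  [-1.5, -3, 0, 0, 0, 0, 0],
  [-1.5, -3, 0, 0, 0, 0, 0],
  [-1.5, -3, 0, 0, 0, 0, 1],
  [-1.5, -3, 0, 0, 0, 0, 1],
  [-1.5, -3, 0, 0, 0, 0, 1],
  [-1.5, -3, 0, 0, 0, 0, 1],
  [-1.5, -3, -50, 0, 0, 0, 1],
  [-1.5, -3, -110, 0, 0, 0, 1],
])

```text
clock: 18.0
ee_pos: [0.672, -0.1045, 0.4025]
tool_rot: [-0.634, -3.074, -0.001]
ft_force: [0.5, 0.1, 0.4]
width: 0.0853
```

```bash
python3 f.py | grep -E "lamp|stand"; python3 c.py 4 flap_bar|grep -v exp; python3 -c "
from h import *
s=sense();T=R.from_rotvec(s['tool_rot']).as_matrix();print(T.round(2))
for a,t in ((1.1,0),): print(delta(bay(-.14,-.05,.36),rot(t)))
import cv2
a=cv2.imread('pics/side4.png')[150:390,150:450];b=cv2.imread('pics/scene4.png')[180:420,180:420]
cv2.imwrite('pics/m4.png',cv2.resize(np.hstack([a,b]),None,fx=1.48,fy=1.48))"
```

```text
wrist lamp_grip 0.62 [ 0.671 -0.101  0.308]
wrist lamp_face 0.5 [ 0.641 -0.334  0.   ]
wrist stand 0.95 [0.775 0.21  0.001]
wrist stand 0.79 [0.603 0.241 0.004]
side lamp_grip 0.71 [ 0.676 -0.099  0.307]
side lamp_face 0.56 [ 0.673 -0.102  0.149]
side stand 0.85 [0.361 0.007 0.   ]
side stand 0.81 [ 0.675 -0.102  0.047]
scene lamp_grip 0.98 [ 0.678 -0.101  0.31 ]
scene lamp_grip 0.21 [ 0.679 -0.102  0.149]
scene lamp_face 0.88 [ 0.676 -0.103  0.146]
scene stand 0.95 [ 0.603  0.236 -0.001]
scene stand 0.94 [0.773 0.203 0.   ]
[ 0.673 -0.104  0.402] [ 0.42  0.63 -0.64  1.13  0.36  1.49  1.02]
scene flap_bar 0.85 [ 0.459 -0.07   0.124] [252 253] bay [-0.132  0.001  0.124]
side flap_bar 0.75 [ 0.454 -0.069  0.121] [383 269] bay [-0.137  0.002  0.121]
side flap_bar 0.4 [ 0.674 -0.103  0.048] [325 239] bay [ 0.076 -0.06   0.048]
[[-0.92  0.4   0.  ]
 [ 0.4   0.92  0.  ]
 [ 0.    0.   -1.  ]]
(array([ 190.9, -100.4,   42.5]), array([ 0. , -0. , 59.2]))
```

View pics/m4.png

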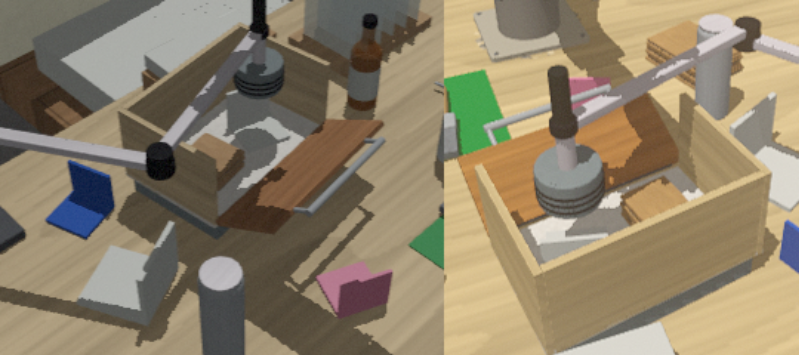

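The view confirms the lamp hangs over the stand, (258,72) left and (568,180) right, with blanks and stand unmoved. Next I go back to the bar.

Call:
send_rows([
  [20, -10, 0, 0, 0, 8, 0.3],
  [50, -25, 0, 0, 0, 16, 0.3],
  [80, -40, 0, 0, 0, 25, 0.3],
  [110, -56, 0, 0, 0, 34, 0.3],
  [140, -72, 20, 0, 0, 43, 0.3],
  [170, -88, 42, 0, 0, 52, 0.3],
  [191, -100, 42, 0, 0, 59.2, 0.3],
  [191, -100, 42, 0, 0, 59.2, 0.3],
])

```text
clock: 20.05
ee_pos: [0.4565, -0.1208, 0.3609]
tool_rot: [2.072, 2.361, -0.0]
ft_force: [0.4, 0.1, 0.5]
width: 0.0254
```

```bash
python3 -c "
from h import *
s=sense();print(s['ee_pos'].round(3),s['joint_positions'].round(2),s['width'])
for t in (0,.1): print(delta(grip(1.1,-.055,t,.043),rot(t)),delta(grip(1.1,-.055,t,.003),rot(t)))"
```

```text
[ 0.457 -0.121  0.361] [ 0.55  0.25 -0.45  1.79  0.12  1.13  0.19] 0.02540742484122092
(array([ -5.1,   4.8, 214.2]), array([-0.,  0., -0.])) (array([ -5.1,   4.8, 254.2]), array([-0.,  0., -0.]))
(array([ -5.1,   2.4, 214.4]), array([-5.7,  0. , -0. ])) (array([ -5.1,   6.4, 254.2]), array([-5.7,  0. , -0. ]))
```

Call:
send_rows([
  [-5, 4.5, 55, 0, 0, 0, 0.3],
  [-5, 4.5, 110, 0, 0, 0, 0.3],
  [-5, 4.5, 165, 0, 0, 0, 0.3],
  [-5, 4.5, 205, 0, 0, 0, 0.3],
  [-5, 4.5, 230, 0, 0, 0, 0.3],
  [-5, 4.5, 253, 0, 0, 0, 0.3],
  [-5, 4.5, 253, 0, 0, 0, 0],
  [-5, 4.5, 253, 0, 0, 0, 0],
])

```text
clock: 21.05
ee_pos: [0.4619, -0.124, 0.1072]
tool_rot: [-2.068, -2.361, 0.001]
ft_force: [-3.0, 1.7, -3.6]
width: 0.0098
```

```bash
cat > k.py <<'E'
from h import *
import sys
S=float(sys.argv[1])
s=sense();print(s['ee_pos'].round(3),s['joint_positions'].round(2),s['ft_force'].round(1),s['width'])
for a in (1.1,1.0,.9,.8,.7,.6,.5,.4,.3,.2,.1,.05,0,-.02):
    t=.32*(1.1-a)/1.1;print(a,round(t,2),*delta(grip(a,S,t,.003),rot(t)))
E
python3 k.py -.055
```

```text
[ 0.462 -0.124  0.107] [ 0.41  0.6  -0.31  2.09  0.36  0.5  -0.03] [-3.   1.7 -3.6] 0.00977914108020999
1.1 0.0 [-1.3 -0.1  0.5] [-0.2 -0.1  0.1]
1.0 0.03 [ -1.3   7.3 -12.8] [-1.8 -0.1  0.1]
0.9 0.06 [ -1.3  15.9 -25.4] [-3.5 -0.1  0.1]
0.8 0.09 [ -1.3  25.8 -37.1] [-5.2 -0.1  0.1]
0.7 0.12 [ -1.3  36.8 -47.9] [-6.8 -0.1  0.1]
0.6 0.15 [ -1.3  48.8 -57.5] [-8.5 -0.1  0.1]
0.5 0.17 [ -1.3  61.7 -66. ] [-10.2  -0.1   0.1]
0.4 0.2 [ -1.3  75.4 -73.2] [-11.8  -0.1   0.1]
0.3 0.23 [ -1.3  89.7 -79. ] [-13.5  -0.1   0. ]
0.2 0.26 [ -1.3 104.5 -83.5] [-15.2  -0.1   0. ]
0.1 0.29 [ -1.3 119.7 -86.5] [-16.8  -0.1   0. ]
0.05 0.31 [ -1.3 127.4 -87.4] [-17.7  -0.1   0. ]
0 0.32 [ -1.3 135.1 -88. ] [-18.5  -0.1   0. ]
-0.02 0.33 [ -1.3 138.2 -88.1] [-18.8  -0.1   0. ]
```

Call:
send_rows([
  [0, 7, -13, -1.8, 0, 0, 0],
  [0, 16, -25.5, -3.5, 0, 0, 0],
  [0, 26, -37, -5, 0, 0, 0],
  [0, 37, -48, -7, 0, 0, 0],
  [0, 49, -57.5, -8.5, 0, 0, 0],
  [0, 62, -66, -10, 0, 0, 0],
  [0, 75.5, -73, -12, 0, 0, 0],
  [0, 90, -79, -13.5, 0, 0, 0],
])

```text
clock: 22.05
ee_pos: [0.5504, -0.1127, 0.1886]
tool_rot: [1.962, 2.237, 0.264]
ft_force: [-7.3, 2.8, 0.3]
width: 0.0096
```

```bash
python3 k.py -.055; python3 f.py | grep lamp
```

```text
[ 0.55  -0.113  0.189] [ 0.49  0.5  -0.41  2.01  0.3   0.45  0.02] [-7.3  2.8  0.3] 0.009605210815406473
1.1 0.0 [  -1.  -106.    58.9] [13.4  0.   0. ]
1.0 0.03 [ -1.  -95.7  47.7] [11.8  0.   0. ]
0.9 0.06 [ -1.  -84.3  37.5] [10.1  0.   0. ]
0.8 0.09 [ -1.  -71.9  28.4] [8.4 0.  0. ]
0.7 0.12 [ -1.  -58.7  20.6] [6.8 0.  0. ]
0.6 0.15 [ -1.  -44.8  14. ] [5.1 0.  0. ]
0.5 0.17 [ -1.  -30.2   8.8] [3.4 0.  0. ]
0.4 0.2 [ -1.  -15.3   5.1] [1.8 0.  0. ]
0.3 0.23 [-1.   0.   2.8] [0.1 0.  0. ]
0.2 0.26 [-1.  15.5  1.9] [-1.6  0.   0. ]
0.1 0.29 [-1.  30.9  2.6] [-3.2  0.   0. ]
0.05 0.31 [-1.  38.6  3.5] [-4.1  0.   0. ]
0 0.32 [-1.  46.3  4.7] [-4.9  0.   0. ]
-0.02 0.33 [-1.  49.3  5.3] [-5.2  0.   0. ]
side lamp_grip 0.64 [ 0.675 -0.102  0.312]
side lamp_face 0.72 [ 0.677 -0.098  0.152]
scene lamp_grip 0.83 [ 0.675 -0.101  0.307]
scene lamp_grip 0.73 [ 0.642 -0.333 -0.   ]
scene lamp_face 0.58 [ 0.677 -0.102  0.147]
```

Call:
send_rows([
  [0, 8, -0.5, -0.8, 0, 0, 0],
  [0, 15.5, -1, -1.6, 0, 0, 0],
  [0, 23, -0.5, -2.4, 0, 0, 0],
  [0, 31, 0, -3.2, 0, 0, 0],
  [0, 38, 1, -4, 0, 0, 0],
  [0, 42, 1.5, -4.5, 0, 0, 0],
  [0, 45, 2, -4.8, 0, 0, 0],
  [0, 45, 2, -4.8, 0, 0, 0],
])

```text
clock: 23.8
ee_pos: [0.5945, -0.1068, 0.1969]
tool_rot: [1.919, 2.189, 0.351]
ft_force: [-8.3, 2.7, 6.8]
width: 0.0095
```

```bash
python3 k.py -.055|sed -n '1p;11,15p'; python3 c.py 5 flap_bar lamp_face|grep -v exp
```

```text
[ 0.594 -0.107  0.197] [ 0.47  0.52 -0.41  1.98  0.3   0.39  0.01] [-8.3  2.7  6.8] 0.009503084043464479
0.2 0.26 [ -1.  -29.5  -2.9] [ 3.2 -0.   0. ]
0.1 0.29 [ -1.  -14.2  -0.9] [ 1.6 -0.   0. ]
0.05 0.31 [-1.  -6.6  0.6] [ 0.7 -0.   0. ]
0 0.32 [-1.   0.9  2.5] [-0.1 -0.   0. ]
-0.02 0.33 [-1.   3.9  3.3] [-0.4 -0.   0. ]
[ 0.594 -0.107  0.197] [ 0.47  0.52 -0.41  1.98  0.3   0.39  0.01]
wrist flap_bar 0.64 [ 0.584 -0.058  0.211] [317 200] bay [-0.007 -0.004  0.211]
wrist flap_bar 0.47 [ 0.433 -0.331  0.003] [ 77 419] bay [-0.192 -0.255  0.003]
wrist lamp_face 0.47 [ 0.59  -0.055 -0.002] [254 157] bay [-0.    -0.002 -0.002]
scene flap_bar 0.96 [ 0.585 -0.056  0.208] [273 252] bay [-0.005 -0.002  0.208]
scene lamp_face 0.6 [ 0.678 -0.1    0.146] [268 315] bay [ 0.081 -0.058  0.146]
side flap_bar 0.68 [ 0.585 -0.053  0.211] [337 214] bay [-0.005  0.     0.211]
side lamp_face 0.9 [ 0.673 -0.101  0.148] [325 209] bay [ 0.076 -0.059  0.148]
side lamp_face 0.49 [ 0.676 -0.101  0.049] [323 238] bay [ 0.079 -0.058  0.049]
```

Call:
send_rows([
  [0, 1, 0, 0, 0, 0, 0],
  [0, 2, 0, 0, 0, 0, 0],
  [0, 3, 0.3, 0, 0, 0, 0],
  [0, 3, 0.3, 0, 0, 0, 0],
  [0, 3, 0.3, 0, 0, 0, 0],
  [0, 3, 0.3, 0, 0, 0, 0],
  [0, 3, 0.3, 0, 0, 0, 0],
  [0, 3, 0.3, 0, 0, 0, 0],
])

```text
clock: 25.25
ee_pos: [0.5945, -0.1069, 0.1968]
tool_rot: [1.922, 2.192, 0.346]
ft_force: [-17.1, 2.0, 12.1]
width: 0.0098
```

```bash
python3 k.py -.055|sed -n '1p;11,15p'
```

```text
[ 0.595 -0.107  0.197] [ 0.47  0.52 -0.41  1.97  0.3   0.4   0.01] [-17.1   2.   12.1] 0.0098388004739083
0.2 0.26 [ -1.  -29.6  -2.8] [2.9 0.  0. ]
0.1 0.29 [ -1.  -14.2  -0.9] [1.3 0.  0. ]
0.05 0.31 [-1.  -6.6  0.5] [0.4 0.  0. ]
0 0.32 [-1.   0.9  2.4] [-0.4  0.   0. ]
-0.02 0.33 [-1.   3.8  3.2] [-0.7  0.   0. ]
```

At the stop: 17 N and no further motion. I release with a narrow opening and back out along the tool axis.

Call:
send_rows([
  [0, 0, 0, 0, 0, 0, 0.28],
  [0, 0, 0, 0, 0, 0, 0.28],
  [0, 0, 0, 0, 0, 0, 0.28],
  [0, 0, 0, 0, 0, 0, 0.28],
  [0, 0, -15, 0, 0, 0, 0.28],
  [0, 0, -40, 0, 0, 0, 0.28],
  [0, -20, -80, 0, 0, 0, 0.28],
  [0, -60, -110, 0, 0, 0, 0.28],
])

```text
clock: 26.25
ee_pos: [0.5092, -0.1186, 0.2839]
tool_rot: [1.915, 2.186, 0.356]
ft_force: [-0.4, -0.9, 0.4]
width: 0.0241
```

```bash
python3 k.py -.055|sed -n '1p'; python3 c.py 6 flap_bar lamp_face stand blanks glue tin amber|grep -v exp;  python3 -c "
from h import *
print('front press start (t=.5,s=-.03)',delta(bay(-.06,-.03,.165),rot(.3)))
P=[]
for c in ('scene','side'):
    d=np.load(f'{c}6.npy');p=unproj(d,c)[d>0];q=(p-B)@np.stack([ex,ey,ez],1)
    b=q[(q[:,2]>.192)&(q[:,2]<.22)&(abs(q[:,1])<.09)&(q[:,0]<.02)&(q[:,0]>-.06)];f=q[(q[:,2]>.17)&(q[:,2]<.182)&(abs(q[:,1])<.12)&(q[:,0]<.02)&(q[:,0]>-.06)]
    print(c,'bar',len(b),b.mean(0).round(4),'flap top',len(f),f.mean(0).round(4),f.min(0).round(3),f.max(0).round(3))
a=cv2.imread('pics/side6.png')[150:390,150:450];b=cv2.imread('pics/scene6.png')[180:420,180:420]
cv2.imwrite('pics/m6.png',cv2.resize(np.hstack([a,b]),None,fx=1.48,fy=1.48))"
```

```text
[ 0.509 -0.119  0.284] [ 0.72  0.3  -0.59  2.06  0.14  0.53  0.2 ] [-0.4 -0.9  0.4] 0.024073403798156524
[ 0.509 -0.119  0.284] [ 0.72  0.3  -0.59  2.06  0.14  0.53  0.2 ]
wrist flap_bar 0.77 [ 0.585 -0.056  0.211] [405 165] bay [-0.005 -0.003  0.211]
wrist stand 0.65 [0.359 0.01  0.004] [98 54] bay [-0.221  0.092  0.004]
wrist blanks 0.66 [0.663 0.013 0.049] [392  99] bay [0.081 0.056 0.049]
wrist glue 0.78 [ 0.431 -0.334 -0.   ] [173 353] bay [-0.194 -0.257 -0.   ]
wrist amber 0.91 [ 0.639 -0.339  0.001] [321 346] bay [ 0.011 -0.29   0.001]
scene flap_bar 0.97 [ 0.584 -0.053  0.209] [274 252] bay [-0.005  0.001  0.209]
scene lamp_face 0.63 [ 0.678 -0.104  0.148] [265 315] bay [ 0.08  -0.062  0.148]
scene stand 0.84 [0.602 0.238 0.002] [403 298] bay [0.05  0.287 0.002]
scene stand 0.69 [ 0.774  0.206 -0.002] [435 357] bay [ 0.217  0.233 -0.002]
scene stand 0.64 [ 0.675 -0.104  0.048] [269 352] bay [ 0.077 -0.062  0.048]
scene blanks 0.83 [0.665 0.018 0.048] [326 330] bay [0.084 0.061 0.048]
scene glue 0.88 [ 0.43  -0.334  0.002] [138 319] bay [-0.196 -0.258  0.002]
scene glue 0.28 [
[... 511 characters left out ...]
]
side stand 0.59 [0.6   0.244 0.005] [237 342] bay [0.049 0.293 0.005]
side blanks 0.65 [0.661 0.014 0.052] [294 263] bay [0.079 0.057 0.052]
side glue 0.76 [ 0.437 -0.335  0.   ] [453 254] bay [-0.189 -0.259  0.   ]
side tin 0.62 [ 0.413  0.224 -0.001] [301 390] bay [-0.139  0.298 -0.001]
side amber 0.73 [ 0.636 -0.337 -0.001] [394 219] bay [ 0.009 -0.287 -0.001]
front press start (t=.5,s=-.03) (array([ 24.5,  -8.3, 119.8]), array([ 1.1, -0. , -0. ]))
scene bar 215 [-0.004  -0.0509  0.2132] flap top 660 [-0.0033 -0.0044  0.1767] [-0.012 -0.12   0.17 ] [0.001 0.12  0.182]
side bar 338 [-0.009   0.0029  0.2135] flap top 436 [-0.0088  0.0062  0.1775] [-0.015 -0.12   0.17 ] [0.    0.12  0.182]
```

View pics/m6.png

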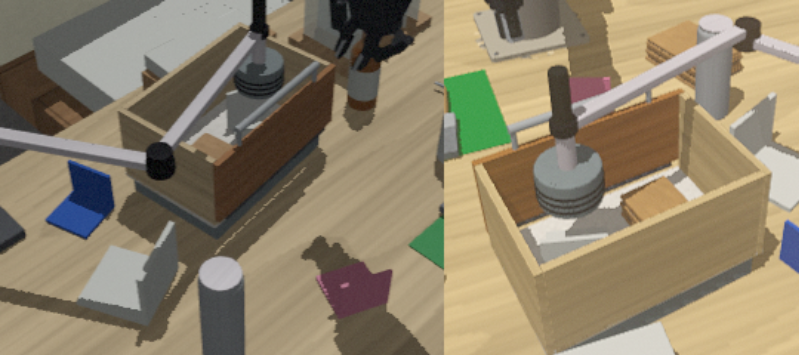

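The flap looks closed and nothing has shifted. I make sure with a light push on the bar from the front, fingers shut.

Call:
send_rows([
  [12, -15, 40, 0, 0, 0, 0],
  [24, -10, 80, 0, 0, 0, 0],
  [24, -1, 96, 0, 0, 0, 0],
  [24, 9, 99, 0, 0, 0, 0],
  [24, 18, 102, 0, 0, 0, 0],
  [24, 23, 103.5, 0, 0, 0, 0],
  [24, 26, 104.5, 0, 0, 0, 0],
  [24, 28, 105, 0, 0, 0, 0],
])

```text
clock: 28.45
ee_pos: [0.564, -0.0874, 0.1907]
tool_rot: [1.92, 2.188, 0.353]
ft_force: [-0.2, 0.2, -0.8]
width: -0.0005
```

Call:
send_rows([
  [0, 2, 0.6, 0, 0, 0, 0],
  [0, 4, 1.2, 0, 0, 0, 0],
  [0, 5.5, 1.7, 0, 0, 0, 0],
  [0, 7, 2.2, 0, 0, 0, 0],
  [0, 8, 2.5, 0, 0, 0, 0],
  [0, 9, 2.8, 0, 0, 0, 0],
  [0, 10, 3.1, 0, 0, 0, 0],
  [0, 10, 3.1, 0, 0, 0, 0],
])

```text
clock: 29.45
ee_pos: [0.5733, -0.0859, 0.1901]
tool_rot: [1.921, 2.189, 0.351]
ft_force: [-4.4, 0.0, 1.2]
width: 0.0002
```

Call:
send_rows([
  [0, 1, 0.3, 0, 0, 0, 0],
  [0, 2, 0.6, 0, 0, 0, 0],
  [0, 3, 0.9, 0, 0, 0, 0],
  [0, 4, 1.2, 0, 0, 0, 0],
  [0, 5, 1.5, 0, 0, 0, 0],
  [0, 5, 1.5, 0, 0, 0, 0],
  [0, 5, 1.5, 0, 0, 0, 0],
  [0, 5, 1.5, 0, 0, 0, 0],
])

```text
clock: 30.45
ee_pos: [0.574, -0.086, 0.1884]
tool_rot: [1.926, 2.194, 0.342]
ft_force: [-13.2, -1.1, 4.7]
width: 0.0001
```

The flap is firmly on its closed stop: 13 N with under 1 mm of motion. I back away.

Call:
send_rows([
  [0, -15, -5, 0, 0, 0, 0],
  [0, -50, -16, 0, 0, 0, 0],
  [0, -70, -50, 0, 0, 0, 0],
  [0, -80, -100, 0, 0, 0, 0],
  [0, -80, -140, 0, 0, 0, 0],
  [0, -80, -140, 0, 0, 0, 0],
  [0, -80, -140, 0, 0, 0, 0],
  [0, -80, -140, 0, 0, 0, 0],
])

```text
clock: 31.45
ee_pos: [0.4605, -0.1005, 0.2977]
tool_rot: [1.92, 2.19, 0.354]
ft_force: [-0.2, -0.1, -0.5]
width: 0.0001
```

```bash
python3 c.py 7 flap_bar lamp_face lamp_grip stand blanks|grep -E "flap_bar|lamp|0\.67|blanks"; python3 -c "
from h import *
print(sense()['ee_pos'],sense()['ft_force']);print(finish_job())"
```

```text
wrist flap_bar 0.9 [ 0.584 -0.057  0.216] [439 197] bay [-0.006 -0.003  0.216]
wrist flap_bar 0.68 [ 0.677 -0.099  0.045] [408 211] bay [ 0.08  -0.057  0.045]
wrist lamp_grip 0.62 [ 0.669 -0.104  0.306] [617 301] bay [ 0.072 -0.061  0.306]
wrist stand 0.58 [ 0.679 -0.101  0.049] [410 212] bay [ 0.082 -0.059  0.049]
wrist blanks 0.96 [0.665 0.015 0.046] [417 121] bay [0.083 0.058 0.046]
scene flap_bar 0.78 [ 0.588 -0.055  0.209] [274 253] bay [-0.002 -0.002  0.209]
scene lamp_face 0.7 [ 0.678 -0.102  0.148] [266 315] bay [ 0.08  -0.06   0.148]
scene lamp_grip 0.78 [ 0.676 -0.1    0.31 ] [259 239] bay [ 0.079 -0.057  0.31 ]
scene stand 0.67 [0.663 0.018 0.047] [326 330] bay [0.082 0.061 0.047]
scene blanks 0.75 [0.665 0.018 0.047] [326 330] bay [0.084 0.061 0.047]
scene blanks 0.69 [ 0.587 -0.054  0.208] [274 253] bay [-0.003 -0.001  0.208]
side flap_bar 0.69 [ 0.582 -0.055  0.208] [338 215] bay [-0.008 -0.001  0.208]
side lamp_face 0.97 [ 0.674 -0.098  0.148] [323 209] bay [ 0.078 -0.056  0.148]
side lamp_grip 0.88 [ 0.677 -0.103  0.307] [324 152] bay [ 0.08  -0.061  0.307]
side lamp_grip 0.48 [ 0.677 -0.1    0.046] [323 239] bay [ 0.081 -0.058  0.046]
side stand 0.86 [ 0.674 -0.104  0.047] [325 239] bay [ 0.077 -0.061  0.047]
side blanks 0.61 [0.66  0.019 0.049] [293 265] bay [0.079 0.062 0.049]
[ 0.46066617 -0.1008707   0.29861514] [ 0.10558583  0.08191535 -0.530805  ]
the job is handed in; nothing more can be done
None
```

The job is done and handed in at about 31.6 s of the 70 s allowed. I pulled the flap down to its stop and swung the lamp past the tin, in through the open front, and over the small white stand. I then closed the flap by its bar and pressed it shut from the front.

**Last checks**
- **Flap:** the bar stands at about (−0.005, 0, 0.21) in the bay's axes, which is closed. A 13 N push from the front moved it under 1 mm.
- **Lamp:** the head's centre is at about (0.676, −0.100) and the stand's at about (0.676, −0.102), so the head is centred to within a few mm. The cameras' readings differ by up to 4 mm.
- **Stand and blanks:** both read where they started, within the cameras' few millimetres.
- **Bottles and tin:** they also read where they started. I last measured them just before the final push, which did not go near them.
- **Robot:** clear of everything, with about 0.5 N at the wrist. The highest wrist force read at the end of a move was about 39 N, with the fingers pressing the flap on its open stop.

No check failed. The networks gave some wrong detections, such as the look-alikes and a mislabelled bottle, which I discarded against the pictures.

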